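Unlock the soldering class's kit case

ROBOT

A 7-joint arm with a two-finger parallel gripper is mounted at the origin on the work surface. World frame = base frame: x ahead of the robot, y to its left, z up, the work surface at z = 0. Lengths are in m, angles in rad, forces in N, time in s.
With the tool pointing down it reaches from about 0.4 to 0.9 m from the base axis. Payload 5.6 kg.
Tool frame: the origin (TCP) lies midway between the tips of the shut fingers; the grasp point (between the pads) lies 19 mm behind it; y points along the fingers, z is the direction in which the jaws open and shut, and the axes are right-handed (so a half turn about y gives the same grasp; the last joint's range is limited). The gripper opens to 92 mm and grips with 3 to 60 N. Pads are 20 mm wide; open, the fingers measure 128 mm over their backs; the gripper's body (75 mm by 189 mm) begins 69 mm behind the grasp point.
Start: joints at [-1.155, 0.468, -0.012, 1.603, 0.006, 1.071, -0.056], TCP at [0.288, 0.583, 0.215] pointing down, gripper open.
Joint ranges: [-2.53, 2.53], [-0.31, 2.02], [-1.57, 1.55], [0.28, 2.44], [-1.29, 4.43], [0.15, 1.84], [-2.92, 2.92]. Speed limits (rad/s): [2.57, 2.57, 3.14, 3.14, 3.14, 3.14, 3.14].

INTERFACE

Orientations are given as a 3x3 rotation matrix whose columns are the frame's x, y, z axes.
In Python, from station import env, effector, solver, viewer, workorder, search_frame, tip_of gives the robot as it stands. Calls block until the motion is done:
- env.reach(position, orientation): joint-space move of the TCP to a pose.
- env.movel(position, frame=None, rate=0.15): straight line of the TCP; frame=None keeps the orientation; rate is the mean speed in m/s.
- env.goto_joints(angles): joint-space move.
- effector.release() and effector.grasp(squeeze=None): open the fingers fully, or close them until they stop; squeeze is the grip in N (None keeps the last).
- env.pause(seconds).
- solver.inverse_kinematics(position, orientation): joint angles nearest the present ones, or None.
- env.sense(): the state.
- viewer.read_camera(name): name is "side" or "top" or "wrist"; returns (picture, depth): 384x512x3 uint8, red, green, blue; 384x512 float32, m along the optical axis (not along the pixel's ray), 0 where there is no reading.
- viewer.camera_info(name): a dict with "intrinsics" (3x3 intrinsics, pixels), "dist_coeffs" ([k1, k2, p1, p2, k3] as OpenCV has them; the pictures are not rectified), "eye" and "rotation" of the camera in the world; the wrist camera has in their place "T_tool_cam" (4x4, takes a point from camera to tool coordinates, whose origin is the TCP and whose axes are the tool frame's). Camera axes: x right, y up, looking along -z (the intrinsics and any distortion apply to the point x, -y, -z); pixel columns grow to the right and rows downward; lengths in m; the calibration is good to about 2 mm. A picture is of the moment at which its call begins: read the wrist's pose just before it. camera_info takes no time and is no camera call.
A pose or a line that the arm cannot do raises env.PlanningError and nothing moves.
- workorder.finish_job(): hands the job in, once; it reports no verdict.
Trained networks look in the newest picture that a camera, given by its name, has taken for a name from the list of things; names that differ only in an ending like _2 or _b are one class to them, and where a whole thing is asked for, a point or a joint stands for the part that bears it (a point fixed in the world has none). Each returns a list of dicts, best first, with "score" (0 to 1); they miss things now and then, are a little off and sometimes report something else, mostly with a low value. They report only what shows in the picture. A call takes as long as a camera call.
- search_frame(camera, name): "at" ([x, y, z] in m, in world coordinates, good to about 4 mm: the middle of the surface that is visible of it).
- tip_of(camera, name): "at" ([x, y, z] in m, in world coordinates, good to about 4 mm: a listed point, or the origin of a listed thing).
The state is a dict: "t": time; "joint_positions": joint angles; "joint_velocities": joint speeds; "tau": joint torques, N m; "ee_pos": TCP position; "tcp_rot": TCP orientation; "wrist_force": force on the tool from outside, world axes, zero at the start; "moment": the same for the moment, N m; "gripper_width": finger opening in m.
Only numpy, scipy, OpenCV 4.12 (cv2) and the standard library are available. Lean on these libraries where they do the work, as an engineer would, in place of code of your own. Each camera call takes 0.05 s, during which the arm holds its last target.

TASK

The kit case on the soldering bench is locked by three thumbwheels with dotted faces. Seen from the robot's side, set them from left to right to four, one and three dots on top, then push the shutter's tab to the left until the compartment is fully open, leaving the wheels on the code. Leave everything else lying where it is.

Things in the scene. Friction and masses are not known exactly. Their poses are not given: they have to be found in the camera images.
- case: grey kit case fixed to the bench, 210 (x) x 300 (y) x 85 mm high; origin under its centre, x away from the robot, y to the left along its long side, yaw within 0.35 rad. Near half: the lock, three black thumbwheels in a row, 52 mm apart. Far half: a compartment under the shutter at the right (-y) end. A wheel lets the shutter's fin pass only within about 15 degrees of its code
- wheel_left: left black rubber thumbwheel: cylinder of radius 28 mm, 22 mm wide; origin at its centre on the axle, (-55, +52, 71) mm in the case's frame; the axle is its y, along the case's y. It stands 14 mm proud of the case top. It turns without end both ways, no clicks or stops, and stays where it is left; its smooth rim takes about 1.3 N to drag, so a tip on top must press with several newtons and may slip
- wheel_middle: middle wheel, same as the left one, origin at (-55, 0, 71) mm in the case's frame. Each rim has five equal faces of 72 degrees, thin lines between, bearing 1, 2, 3, 4 or 5 small white dots in this order; a face is set when its middle is on top. Rolling a wheel's top away from the robot brings up the next higher number (after 5 comes 1)
- wheel_right: right wheel, same as the left one, origin at (-55, -52, 71) mm in the case's frame
- left_top (a point): fixed point on the case: the topmost point of the left wheel's rim, 99 mm above the bench, over its axle
- left_code (a point): point on the rim of the left wheel (28 mm from the axle, mid-width) at the middle of its 4-dot face; it goes round with the wheel, and may be hidden inside the case
- middle_top (a point): fixed point on the case: the topmost point of the middle wheel's rim, 99 mm above the bench, over its axle
- middle_code (a point): point on the rim of the middle wheel (28 mm from the axle, mid-width) at the middle of its 1-dot face; it goes round with the wheel, and may be hidden inside the case
- right_top (a point): fixed point on the case: the topmost point of the right wheel's rim, 99 mm above the bench, over its axle
- right_code (a point): point on the rim of the right wheel (28 mm from the axle, mid-width) at the middle of its 3-dot face; it goes round with the wheel, and may be hidden inside the case
- shutter (a joint): travel of the flat aluminium shutter (92 x 108 x 6 mm, its top 91 mm above the bench), in m: 0 closed, 0.100 fully open; it slides to the left (the case's +y) with about 2 N of friction and stays where it is left. With a wrong code it stops after about 6 mm of play
- tab (a point): middle of the top edge of the shutter's upright tab: 50 mm along the case's x, 8 mm thick along y, 26 mm high above the shutter (top edge 117 mm above the bench); moves with the shutter
- tin: small round steel tin, 40 mm across, 18 mm high, standing on the case left of the wheels; origin under its centre; to be left alone
- spool: grey solder spool, 48 mm across, 30 mm high, standing on the far left of the case's top, beyond the end of the shutter's travel; origin under its centre; to be left alone
- pliers: pliers with red grips, 160 mm long, lying left of the case; origin under the pivot, jaws to its +x; to be left alone
- cutters: cutters with red grips, 145 mm long, lying right of the case; origin under the pivot; to be left alone
- board: bare green circuit board 90 x 70 x 4 mm lying beyond the case; origin under its centre; to be left alone
- screwdriver: screwdriver lying to the right of the case; to be left alone

How it is judged:
On the way, in this order (a step that is already met when the one before it is completed fails the run):
1. all three wheels show the code on top (within about 12 degrees) while the shutter is still closed (distance between left_code and left_top below 0.0058 m and distance between middle_code and middle_top below 0.0058 m and distance between right_code and right_top below 0.0058 m and value of joint shutter below 0.012 m), for 0.2 s.
2. the shutter is pushed fully open (value of joint shutter above 0.092 m), for 0.1 s.
At the end, for the whole second after the job is handed in: The shutter is at rest at more than 92 mm of its 100 mm travel, and on each wheel the middle of the code face (left 4, middle 1, right 3 dots) is within 5.8 mm (about 12 degrees) of the topmost point (distance between left_code and left_top below 0.0058 m and distance between middle_code and middle_top below 0.0058 m and distance between right_code and right_top below 0.0058 m and value of joint shutter above 0.092 m and velocity of joint shutter between -0.01 and 0.01 m/s); the robot touches nothing.
It fails at once if a bystander (tin, spool, pliers, cutters, board or screwdriver) is shifted by more than 30 mm (distance of any of tin, spool, pliers, cutters, board, screwdriver from where it was at the start of the episode above 0.03 m).
It also fails if it takes over 72 s, if anything falls off the work surface, if the arm or the gripper's body presses on something with over 40 N, if the wrist force passes 120 N, or if a joint passes its speed limit or range.

## Working session

There is one attempt and no reset: what is moved stays moved. The work goes in short steps, each a Python script; the robot and the scene stay as the last script left them, time stands still between calls to the robot, and variables do not carry over. Pictures are saved under pics/ and viewed, and the job is handed in when it is done.

```bash
ls -la; mkdir -p pics
cat > h.py <<'E'
import numpy as np, cv2
from station import env, effector, solver, viewer, workorder, search_frame, tip_of
def snap(cam,fn):
    im,d=viewer.read_camera(cam); cv2.imwrite('pics/'+fn,im[:,:,::-1]); np.save('pics/'+fn+'.npy',d); return im,d
E
python3 - <<'E'
from h import *
for c in ['top','side','wrist']:
    snap(c,c+'0.png')
    i=viewer.camera_info(c); print(c,{k:np.round(v,4).tolist() for k,v in i.items() })
for n in ['case','wheel_left','wheel_middle','wheel_right','tab','tin','spool','left_code','left_top','middle_top','right_top']:
    for c in ['top','side']:
        try: r=tip_of(c,n); print(n,c,[(np.round(q['at'],4).tolist(),round(q['score'],2)) for q in r[:3]])
        except Exception as e: print(n,c,e)
s=env.sense(); print(s)
E
```

```text
total 12
drwxr-xr-x  3 agent agent 4096 Dec  6 17:56 .
drwxr-xr-x 23 root  root  4096 Dec  6 17:56 ..
drwxr-xr-x  2 agent agent 4096 Dec  6 17:56 pics
top {'intrinsics': [[438.3238, 0.0, 251.4212], [0.0, 438.3238, 195.6269], [0.0, 0.0, 1.0]], 'dist_coeffs': [-0.1046, 0.0, 0.0, 0.0, 0.0], 'eye': [0.4683, 0.0337, 1.0011], 'rotation': [[-0.0008, 0.9913, -0.1313], [-1.0, -0.0012, -0.0032], [-0.0033, 0.1313, 0.9913]]}
side {'intrinsics': [[455.1602, 0.0, 261.6179], [0.0, 455.1602, 191.5043], [0.0, 0.0, 1.0]], 'dist_coeffs': [0.0373, 0.0, 0.0, 0.0, 0.0], 'eye': [0.4394, -0.859, 0.7817], 'rotation': [[0.986, 0.0908, -0.1395], [-0.1661, 0.5948, -0.7865], [0.0115, 0.7987, 0.6016]]}
wrist {'intrinsics': [[333.0405, 0.0, 252.8779], [0.0, 333.0405, 196.4769], [0.0, 0.0, 1.0]], 'dist_coeffs': [-0.1002, 0.0, 0.0, 0.0, 0.0], 'T_tool_cam': [[0.0001, -0.9722, -0.2343, -0.0661], [-0.0004, 0.2343, -0.9722, -0.1699], [1.0, 0.0002, -0.0004, -0.0007], [0.0, 0.0, 0.0, 1.0]]}
case top [([0.582, -0.0685, -0.0008], 0.8)]
case side [([0.5858, -0.0701, 0.0038], 0.97), ([0.5155, -0.1126, 0.0985], 0.19)]
wheel_le
[... 1285 characters left out ...]
oint_velocities': array([ 1.05875442e-03,  3.66432722e-04, -5.79070566e-04, -1.97831276e-04,
       -1.65211332e-05,  1.05999850e-03, -5.34068987e-04]), 'tau': array([ 3.57842600e-04, -5.20421612e+01, -1.23538706e-02, -2.44055235e+01,
       -5.66739275e-02,  1.14641621e-02,  9.00639137e-07]), 'ee_pos': array([0.28791952, 0.58275913, 0.21460066]), 'tcp_rot': array([[ 8.96581344e-01,  8.36543950e-05,  4.42879089e-01],
       [-4.42879090e-01,  2.94717312e-06,  8.96581347e-01],
       [ 7.36977287e-05, -9.99999996e-01,  3.96911628e-05]]), 'wrist_force': array([ 0.09158333,  1.14262151, -0.3986521 ]), 'moment': array([ 0.05515171,  0.02053787, -0.03032385]), 'gripper_width': 0.0924689191691781}
```

Run:
```python
import cv2
t=cv2.imread('pics/top0.png'); s=cv2.imread('pics/side0.png')
cv2.imwrite('pics/top_c.png',t)
cv2.imwrite('pics/t2.png',cv2.resize(t[100:260,200:380],None,fx=3.5,fy=3.5,interpolation=2))
cv2.imwrite('pics/s2.png',cv2.resize(s[130:290,200:400],None,fx=3.7,fy=3.7,interpolation=2))
```

```text
(no output)
```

View pics/top0.png

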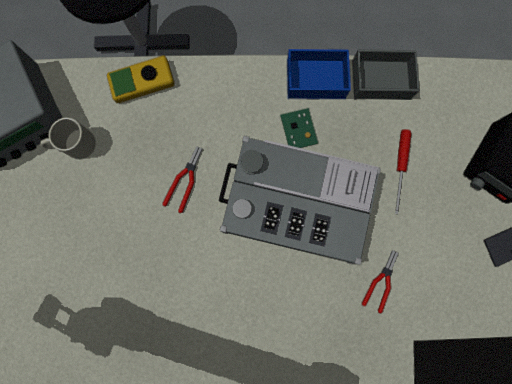

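View pics/side0.png

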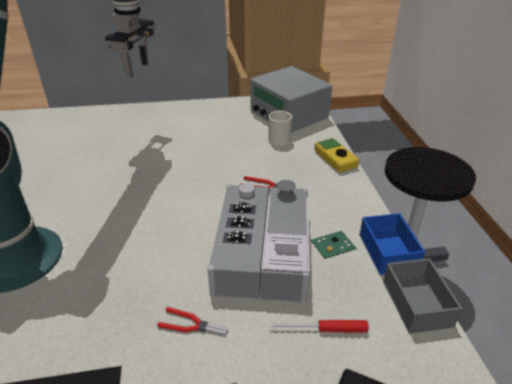

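View pics/t2.png

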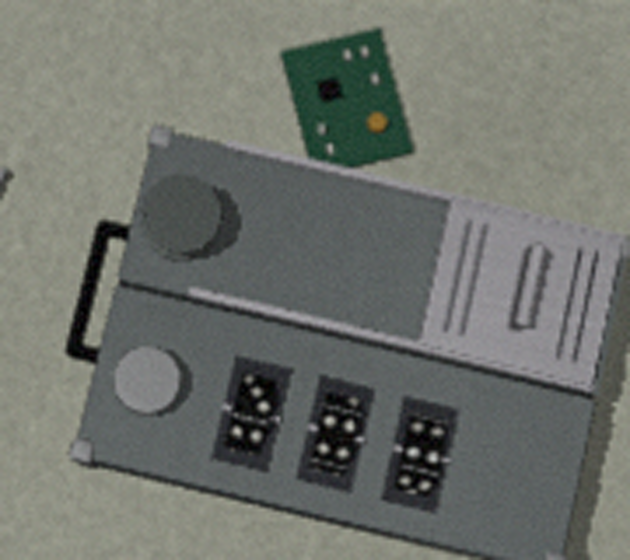

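View pics/s2.png

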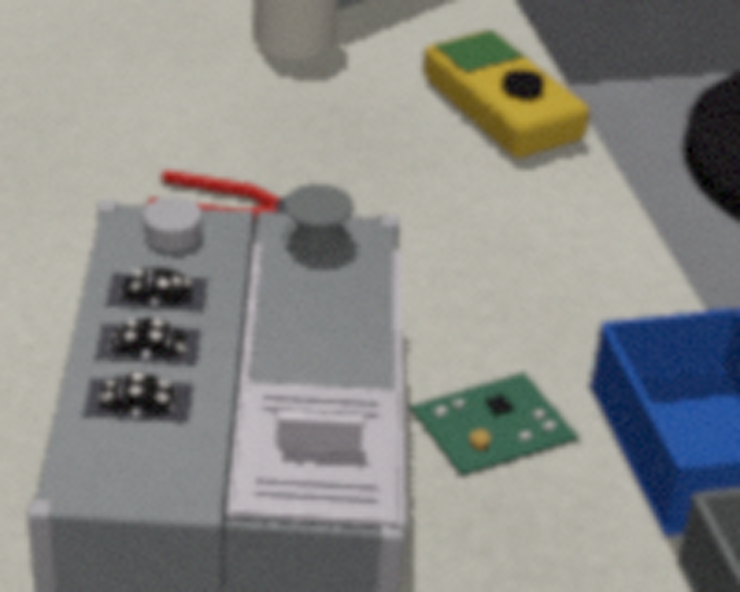

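```bash
cat >> h.py <<'E'
from scipy.optimize import least_squares
def case_fit(obs):
    # obs: list (local xyz, world xyz, w)
    def f(p):
        c,s=np.cos(p[2]),np.sin(p[2])
        return np.concatenate([[w*(c*l[0]-s*l[1]+p[0]-g[0]),w*(s*l[0]+c*l[1]+p[1]-g[1])] for l,g,w in obs])
    return least_squares(f,[0.585,-0.07,-0.25],loss='soft_l1',f_scale=0.004)
E
python3 - <<'E'
from h import *
W=lambda y,z:(-.055,y,z)
obs=[((0,0,0),(.582,-.0685),1),((0,0,0),(.5858,-.0701),1),
(W(.052,0),(.5427,-.0074),1),(W(.052,0),(.5416,-.0058),1),(W(0,0),(.5337,-.052),.5),(W(0,0),(.5314,-.0605),1),(W(-.052,0),(.5219,-.1039),1),(W(-.052,0),(.5159,-.1064),1),
(W(.052,0),(.5486,-.0046),1),(W(.052,0),(.5462,-.0052),1),(W(0,0),(.5334,-.0576),1),(W(0,0),(.5329,-.0573),1),(W(-.052,0),(.5197,-.1069),1),(W(-.052,0),(.5162,-.1046),1)]
r=case_fit(obs); p=r.x; print(p, np.round(r.fun*1000,1))
c,s=np.cos(p[2]),np.sin(p[2]); R=np.array([[c,-s],[s,c]])
for n,g in dict(tab=(.6145,-.1686),tin=(.5622,.057),spool=(.6585,.0356)).items(): print(n,R.T@(np.array(g)-p[:2]))
# cross-check with case top from depth (top camera)
d=np.load('pics/top0.png.npy'); i=viewer.camera_info('top')
v,u=np.nonzero(d>0); uv=np.stack([u,v],1).astype(np.float64)[:,None]
n=cv2.undistortPoints(uv,i['intrinsics'],np.array(i['dist_coeffs']))[:,0]; z=d[v,u]
P=np.stack([n[:,0]*z,-n[:,1]*z,-z],1)@np.array(i['rotation']).T+i['eye']
m=(P[:,2]>.078)&(P[:,2]<.094)&(np.hypot(P[:,0]-p[0],P[:,1]-p[1])<.25)
print(m.sum(), cv2.minAreaRect(P[m][:,:2].astype(np.float32)*1000), np.median(P[m][:,2]))
E
```

```text
[ 0.58495909 -0.06999325 -0.25580334] [ 3.  -1.5 -0.8  0.1  2.2  1.6  3.3  0.  -1.  -2.   0.3  4.4 -3.3 -2.5
  2.7  0.  -3.7 -1.2 -1.3 -0.6 -1.7  1.5 -1.2  1.2 -1.1  0.5  2.4 -1.8]
tab [ 0.05352941 -0.0879236 ]
tin [-0.05415069  0.11710237]
spool [0.04443043 0.1207648 ]
12609 ((583.4730834960938, -68.53953552246094), (303.8633728027344, 213.82650756835938), 76.22571563720703) 0.0844274764731332
```

```bash
cat >> h.py <<'E'
CX,CY,YAW=0.584,-0.0690,-0.243
try:
    import json; CX,CY,YAW=json.load(open('case.json'))
except Exception: pass
def cw(x,y,z):
    c,s=np.cos(YAW),np.sin(YAW); return np.array([CX+c*x-s*y,CY+s*x+c*y,z])
def Rt(sign=1,tilt=0):
    c,s=np.cos(YAW),np.sin(YAW)
    z=sign*np.array([c,s,0]); y=np.array([0,0,-1.]); return np.stack([np.cross(y,z),y,z],1)
def proj(P,ee,rot):
    i=viewer.camera_info('wrist'); T=np.array(i['T_tool_cam'])
    pt=(np.atleast_2d(P)-ee)@rot; pc=(pt-T[:3,3])@T[:3,:3]
    q=pc*[1,-1,-1]
    return cv2.projectPoints(q,np.zeros(3),np.zeros(3),i['intrinsics'],np.array(i['dist_coeffs']))[0][:,0]
E
python3 - <<'E'
from h import *
for sg in (1,-1):
    print(sg,solver.inverse_kinematics(cw(-.055,-.05,.15),Rt(sg)))
E
```

```text
1 [-0.40790871  0.39495157  0.67350639  1.99106973 -0.32174293  0.86166586
  0.19766274]
-1 [ 1.06442342  0.79859505 -1.32139932  1.90285591  0.85645205  1.1651582
  2.31516699]
```

```bash
cat >> h.py <<'E'
def rectify(im,ee,rot,fn=None):
    # ortho unwrapped strips for each wheel: angle -70..70 deg about the axle (positive = away from robot), s=3px/deg
    out=[]
    for wy in (.052,0,-.052):
        th=np.radians(np.linspace(66,-66,397)); yy=np.linspace(.015,-.015,91)
        T,Y=np.meshgrid(th,yy,indexing='ij')
        P=np.stack([cw(-.055+.028*np.sin(t),wy+y,.071+.028*np.cos(t)) for t,y in zip(T.ravel(),Y.ravel())])
        uv=proj(P,ee,rot).astype(np.float32).reshape(T.shape+(2,))
        o=cv2.remap(im,uv[...,0],uv[...,1],cv2.INTER_LINEAR)
        o=cv2.resize(o,(182,397))
        for a in range(-60,61,10):
            r=int((66-a)*3); cv2.putText(o,str(a),(0,r+4),0,.35,(255,255,0),1); cv2.line(o,(28,r),(34,r),(255,255,0),1)
        out.append(o)
    o=np.hstack(out)
    if fn: cv2.imwrite('pics/'+fn,o[:,:,::-1])
    return o
def look(fn,move=True):
    if move: env.reach(cw(-.055,-.05,.15),Rt())
    s=env.sense(); im,d=snap('wrist',fn+'.png'); rectify(im,s['ee_pos'],s['tcp_rot'],fn+'_r.png'); return s,im,d
E
python3 - <<'E'
from h import *
t=env.sense()['t']; 
effector.grasp(10); print(env.sense()['t']-t)
s,im,d=look('w1'); print(s['t']-t,s['ee_pos']-cw(-.055,-.05,.15),s['wrist_force'],s['gripper_width'])
print(np.round(proj([cw(-.055,y,.099) for y in (.052,0,-.052)],s['ee_pos'],s['tcp_rot'])))
for n in ['left_top','middle_top','right_top','left_code','middle_code','right_code']:
    r=tip_of('wrist',n); print(n,[(np.round(q['at'],4).tolist(),round(q['score'],2)) for q in r[:2]])
print(cw(-.055,.052,.099),cw(-.055,0,.099),cw(-.055,-.052,.099),env.sense()['t'])
E
```

```text
1.3417
3.9166999999999996 [ 3.90223453e-04  1.13181139e-03 -6.00023702e-05] [ 0.54090035  0.19251913 -0.38007594] 0.00039557697794570507
[[254.  59.]
 [254. 142.]
 [254. 218.]]
left_top [([0.5462, -0.0043, 0.0951], 0.95)]
middle_top [([0.5285, -0.0559, 0.1007], 0.6)]
right_top [([0.5167, -0.109, 0.0976], 0.72)]
left_code [([0.5313, -0.0605, 0.0712], 0.61), ([0.5265, -0.0016, 0.0928], 0.59)]
middle_code []
right_code [([0.546, -0.1169, 0.0727], 0.81)]
[ 0.54312788 -0.00529388  0.099     ] [ 0.53061587 -0.05576614  0.099     ] [ 0.51810386 -0.10623841  0.099     ] 5.5167
```

View pics/w1.png

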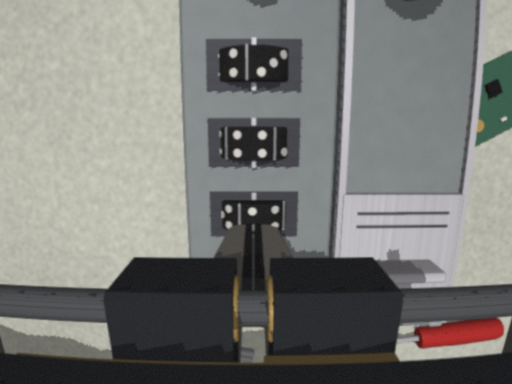

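View pics/w1_r.png

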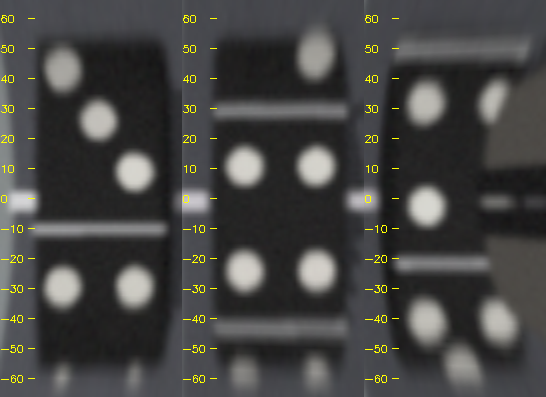

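Run:
```python
from h import *
im=cv2.imread('pics/w1.png'); cv2.imwrite('pics/z.png',cv2.resize(im[180:270,190:320],None,fx=5,fy=5,interpolation=2))
d=np.load('pics/w1.png.npy'); print(d[215:260:5,205:310:6].round(3))
i=viewer.camera_info('wrist');T=np.array(i['T_tool_cam'])
def tool(u,v):
    n=cv2.undistortPoints(np.array([[[u,v]]],float),i['intrinsics'],np.array(i['dist_coeffs']))[0,0]; z=float(d[v,u])
    return (T[:3,:3]@np.array([n[0]*z,-n[1]*z,-z])+T[:3,3]).round(4)
for v in (222,226,230,236,245,255):
    print(v,[tool(u,v).tolist() for u in (232,240,248,262,270,278)])
```

```text
[[0.246 0.243 0.244 0.241 0.236 0.235 0.232 0.232 0.229 0.231 0.233 0.235
  0.236 0.24  0.244 0.245 0.246 0.   ]
 [0.246 0.245 0.246 0.242 0.237 0.235 0.232 0.233 0.232 0.233 0.232 0.235
  0.238 0.243 0.245 0.244 0.247 0.246]
 [0.247 0.246 0.244 0.245 0.238 0.179 0.177 0.173 0.175 0.176 0.178 0.236
  0.238 0.244 0.247 0.245 0.247 0.247]
 [0.248 0.247 0.246 0.246 0.169 0.169 0.17  0.167 0.167 0.169 0.169 0.169
  0.169 0.246 0.246 0.247 0.248 0.248]
 [0.248 0.247 0.247 0.248 0.161 0.162 0.161 0.16  0.159 0.16  0.161 0.16
  0.163 0.246 0.249 0.248 0.249 0.25 ]
 [0.25  0.25  0.249 0.154 0.154 0.154 0.155 0.154 0.157 0.155 0.155 0.153
  0.154 0.155 0.25  0.249 0.251 0.249]
 [0.25  0.251 0.252 0.148 0.147 0.147 0.147 0.147 0.    0.148 0.148 0.148
  0.149 0.149 0.252 0.251 0.251 0.252]
 [0.251 0.251 0.252 0.142 0.142 0.143 0.142 0.142 0.159 0.143 0.141 0.142
  0.141 0.142 0.252 0.251 0.252 0.25 ]
 [0.252 0.253 0.137 0.136 0.137 0.137 0.136 0.136 0.157 0.136 0.137 0.136
  0.136 0.137 0.136 0.253 0.253 0.252]]
222 [[0.0079, 0.0553, -0.0155], [0.0068, 0.0521, -0.0097], [0.0065, 0.0513, -0.0041
[... 247 characters left out ...]
173]]
230 [[-0.0093, -0.0109, -0.0112], [-0.0089, -0.0096, -0.0072], [-0.0099, -0.0123, -0.0031], [-0.0091, -0.0101, 0.0039], [-0.0087, -0.0089, 0.008], [0.0151, 0.059, 0.0175]]
236 [[-0.0086, -0.0175, -0.0108], [-0.0088, -0.0181, -0.0069], [-0.0093, -0.0194, -0.003], [-0.0092, -0.019, 0.0037], [-0.0091, -0.0188, 0.0076], [-0.0094, -0.0196, 0.0113]]
245 [[-0.0093, -0.0309, -0.01], [-0.0097, -0.0318, -0.0064], [-0.0096, -0.0316, -0.0028], [-0.0096, -0.0317, 0.0034], [-0.0094, -0.0311, 0.0069], [-0.0097, -0.0318, 0.0105]]
255 [[-0.0096, -0.0426, -0.0093], [-0.0097, -0.0429, -0.006], [-0.0097, -0.0428, -0.0027], [-0.0095, -0.0425, 0.0031], [-0.0098, -0.0431, 0.0064], [-0.0098, -0.0432, 0.0096]]
```

View pics/z.png

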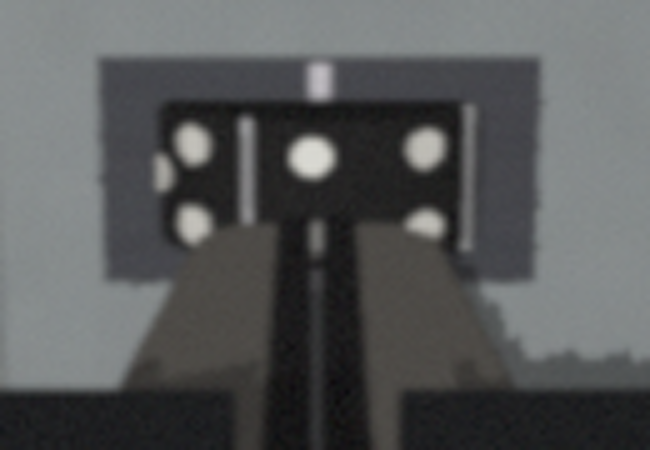

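```bash
cat >> h.py <<'E'
def W(wy,dx,z): return cw(-.055+dx,wy,z)
E
python3 - <<'E'
from h import *
t=env.sense()['t']; wy=.052
env.movel(W(wy,-.009,.112),Rt(),rate=.15); s=env.sense(); print(s['t']-t,s['ee_pos']-W(wy,-.009,.112)); f0=s['wrist_force']
for z in (.101,.099,.0975,.096,.0945,.093):
    env.movel(W(wy,-.009,z),Rt(),rate=.06); s=env.sense(); f=s['wrist_force']-f0
    print(round(s['t']-t,2),z,round(s['ee_pos'][2],4),f.round(2))
    if f[2]>7: break
np.save('z.npy',z)
E
```

```text
0.875 [ 8.02808264e-05 -1.02980870e-03  2.87612506e-04]
1.21 0.101 0.1006 [ 0.15  0.65 -0.32]
1.46 0.099 0.0993 [-0.91  0.31  2.59]
1.71 0.0975 0.0991 [-2.45 -1.95 12.33]
```

Run:
```python
from h import *
t=env.sense()['t']; wy=.052
for dx in (0,.009):
    env.movel(W(wy,dx,.0975),Rt(),rate=.06); s=env.sense(); print(round(s['t']-t,2),(s['ee_pos']-W(wy,dx,.0975)).round(4),s['wrist_force'].round(1))
env.movel(W(wy,.009,.112),Rt(),rate=.15); print(env.sense()['t']-t)
s,_,_=look('w2'); print(s['t']-t,s['t'])
```

```text
0.3 [ 0.0025 -0.0009  0.0018] [ 0.2 -1.6  9.5]
0.6 [ 0.0024 -0.0007  0.0014] [ 1.7 -1.4  6.7]
0.8499999999999996
1.3666999999999998 8.5917
```

View pics/w2_r.png

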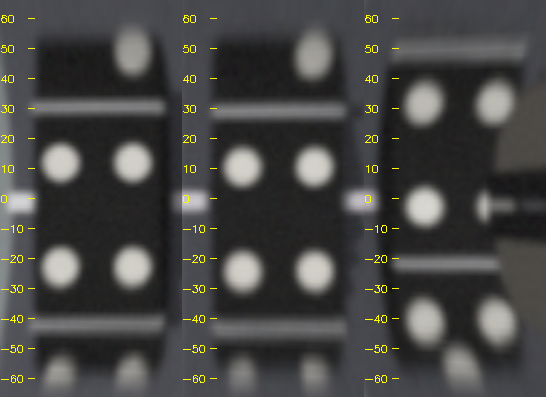

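```bash
cat >> h.py <<'E'
def stroke(wy,a,b,z=.0972):
    env.movel(W(wy,a,.106),Rt(),rate=.15)
    env.movel(W(wy,a,z),Rt(),rate=.05)
    env.movel(W(wy,b,z),Rt(),rate=.06); s=env.sense()
    env.pause(.1)
    env.movel(W(wy,b,.106),Rt(),rate=.15)
    c,sn=np.cos(YAW),np.sin(YAW)
    print(wy,a,b,'f',s['wrist_force'].round(1),'t',round(env.sense()['t'],2))
E
python3 - <<'E'
from h import *
env.movel(W(0,-.009,.112),Rt())
for k in range(3): stroke(0,-.009,.009)
env.movel(W(-.052,.009,.112),Rt())
for k in range(2): stroke(-.052,.009,-.009)
s,_,_=look('w3'); print(s['t'])
E
```

```text
0 -0.009 0.009 f [ 2.2 -1.1  8.5] t 10.59
0 -0.009 0.009 f [ 2.7 -0.7  9.5] t 11.98
0 -0.009 0.009 f [ 3.4 -0.   9.2] t 13.38
-0.052 0.009 -0.009 f [-2.3  0.5 17.1] t 15.25
-0.052 0.009 -0.009 f [-2.3  0.5 17.5] t 16.64
16.9417
```

View pics/w3_r.png

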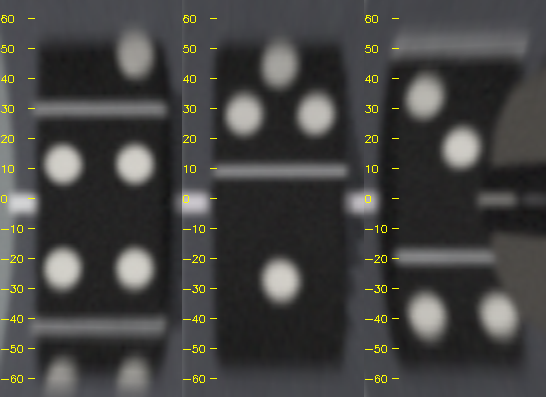

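Run:
```python
from h import *
env.movel(W(-.052,.004,.112),Rt())
stroke(-.052,.004,-.0043)
env.movel(W(0,-.0057,.112),Rt())
stroke(0,-.0057,.0057)
env.movel(W(.052,-.001,.112),Rt())
stroke(.052,-.001,.0007)
s,_,_=look('w4'); print(s['t'])
```

```text
-0.052 0.004 -0.0043 f [-1.   0.6 14.1] t 18.62
0 -0.0057 0.0057 f [ 0.8 -2.  11. ] t 20.38
0.052 -0.001 0.0007 f [-0.3 -1.4 14.6] t 22.06
22.575
```

View pics/w4_r.png

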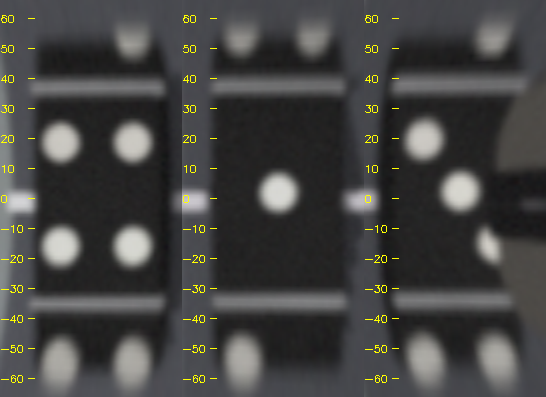

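Run:
```python
from h import *
c,s=np.cos(YAW),np.sin(YAW); R=np.array([[c,-s],[s,c]])
tl=R.T@(np.array([.6145,-.1686])-[CX,CY]); print('tab local',tl.round(4))
env.movel(cw(.053,-.118,.15),Rt(),rate=.25)
env.movel(cw(.053,-.118,.099),Rt(),rate=.15)
s0=env.sense(); print(s0['t'],s0['ee_pos'],s0['wrist_force'].round(1))
for y in (-.10,-.085):
    env.movel(cw(.053,y,.099),Rt(),rate=.08); s=env.sense(); e=R.T@(s['ee_pos'][:2]-[CX,CY])
    print(round(s['t'],2),y,e.round(4),(s['wrist_force']-s0['wrist_force']).round(1))
```

```text
tab local [ 0.0536 -0.0893]
23.775 [ 0.60691088 -0.19547516  0.0992477 ] [ 0.7 -0.   0.4]
24.15 -0.1 [ 0.0533 -0.0986] [-1.1 -0.1 -0.8]
24.48 -0.085 [ 0.053  -0.0837] [-1.9 -0.8 -0.5]
```

Run:
```python
from h import *
c,s_=np.cos(YAW),np.sin(YAW); R=np.array([[c,-s_],[s_,c]])
for y in (-.045,-.010,-.004,.0,.003):
    env.movel(cw(.053,y,.099),Rt(),rate=.08); env.pause(.1); s=env.sense(); e=R.T@(s['ee_pos'][:2]-[CX,CY]); f=R.T@s['wrist_force'][:2]
    print(round(s['t'],2),y,e.round(4),f.round(1))
    if f[1]<-8: break
p=cw(*e,.0)[:2]
env.movel(cw(.053,e[1]-.008,.099),Rt(),rate=.1)
env.movel(cw(.053,e[1]-.008,.2),Rt(),rate=.2)
env.movel(cw(-.055,-.05,.2),Rt(),rate=.2)
s,_,_=look('w5',False)
for n in ('top','side'): snap(n,n+'5.png')
for n in ('top','side'):
  print([ (R.T@(np.array(q['at'])[:2]-[CX,CY]),q['score']) for q in tip_of(n,'tab')]); 
print(s['t'])
a=cv2.imread('pics/top5.png')[100:260,200:400]; b=cv2.imread('pics/side5.png')[130:290,200:400]
cv2.imwrite('pics/c5.png',cv2.resize(np.hstack([a,b]),None,fx=2,fy=2))
```

```text
25.23 -0.045 [ 0.053  -0.0448] [-0.9  0.3]
25.92 -0.01 [ 0.0529 -0.0097] [ 0.1 -0. ]
26.27 -0.004 [ 0.0531 -0.0047] [-0.4 -2. ]
26.62 0.0 [ 0.053  -0.0046] [-0.  -9.6]
[(array([0.05340819, 0.01313679]), 0.67)]
[(array([0.0546129 , 0.00910831]), 0.98), (array([0.01753327, 0.25635022]), 0.33)]
28.275
```

View pics/w5_r.png

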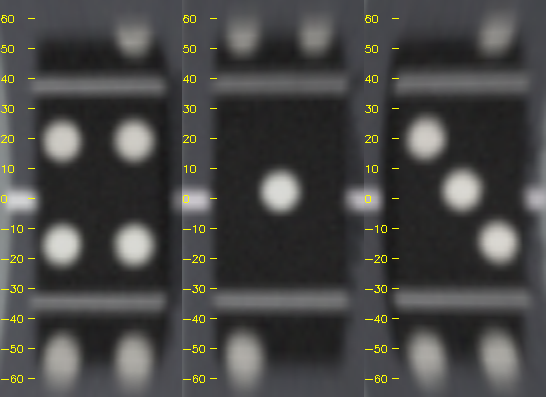

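View pics/c5.png

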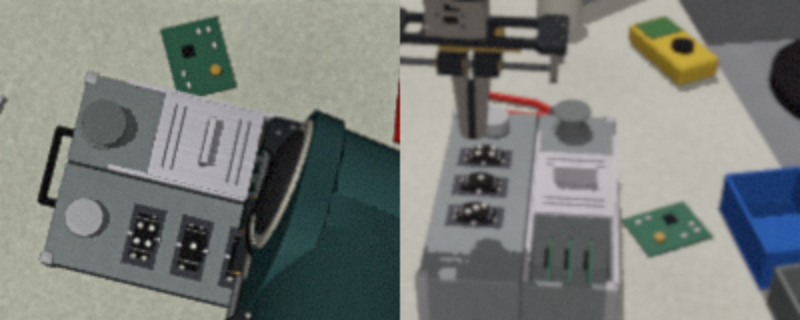

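View pics/w5.png

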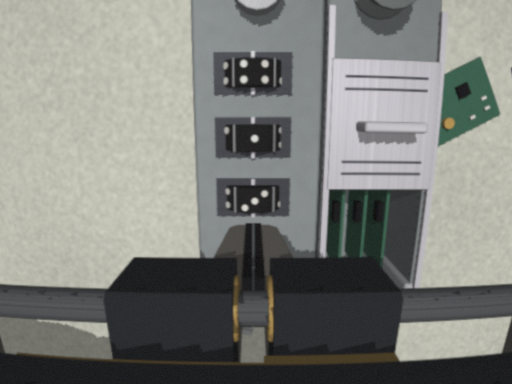

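Run:
```python
from h import *
s=env.sense(); print(s['t'],s['wrist_force'].round(2),s['ee_pos'])
workorder.finish_job()
```

```text
28.525 [ 0.23  0.2  -0.92] [ 0.51927034 -0.10427915  0.19975117]
the job is handed in; nothing more can be done
```

The wheels are set to 4, 1 and 3 dots, the shutter is open against its end stop, and I handed the job in at about 28.5 s of the 72 s allowed. The hand-in gives no verdict.

- **Wheels:** I turned them by pressing the closed fingertips on top and dragging. The last wrist picture, taken after the push, shows all three code faces within about 3° of the top; the limit is 12°.
- **Shutter:** I pushed the tab left until the force rose to about 10 N at the stop. The networks place the tab 98–102 mm (two cameras, 4 mm apart) from where it started, and the pictures show the compartment open. I had no direct reading of the shutter joint.
- **Bystanders:** the tin, spool and board look undisturbed in the last pictures. I didn't measure them, and I didn't check the pliers, cutters or screwdriver at the end, but the arm's path never went near them.
- **Arm:** it ended clear of everything, about 10 cm above the wheels, with the wrist force near zero.

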